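Latch the projector's slide gate open for cleaning

TASK

Open the slide projector's gate for cleaning: draw the T-handle of the gate lever up so that its latch clears the notched quadrant, swing the lever to the middle one of the three notches and let the latch drop fully home in it, so that the gate stays open by itself. Do not force the latch against the quadrant or let the gate snap back, and leave the other things on the bench where they are.

Things in the scene. Friction and masses are not known exactly. Their poses are not given: they have to be found in the camera images.
- projector: beige slide projector, fixed on the bench: body 220 (x) x 300 (y) x 118 mm high with its feet; origin under its centre, z up. Its +y end is the front, with the slide gate. The gate lever stands out of its flat top, nearer the -x side
- lever_pivot (a point): centre of the gate lever's hinge, inside the projector 28 mm below its top; axes as the projector's. The hinge line is the projector's x, so the lever swings in the plane of the projector's y and z
- gate_lever (a joint): lever angle, rad: 0 = gate closed, lever leaning 0.698 rad (40 deg) from the vertical towards the front (+y); it grows as the top goes over towards the back (-y), so the lean towards +y is 0.698 minus the angle; range 0 to 1.45. The gate's spring pulls it towards 0 with about 0.07 Nm when closed, 0.16 Nm wide open (some 1 N at the handle)
- middle_notch (a point): nominal place of the middle notch's floor (not the true one), fixed on the projector. Steel quadrant, 8 mm thick, round the hinge; three notches nominally at lever angles 0.419, 0.838, 1.257. It is adjustable, set differently on each machine and not measured: all notches lie together up to 0.16 rad to either side. Notch 11 mm wide, latch tooth 8 mm (play 0.02 rad each way)
- lever_handle (a joint): how far the handle with its latch tooth is drawn out along the lever, m: 0 = latch fully down (home in a notch, or, gate closed, in the gap before the first land), about 0.008 = tooth standing on the quadrant between notches, 0.014 = end of travel. A spring pushes it in: about 5 N at 0, 9 N at 0.009, 10 N at the end
- handle_grip (a point): middle of the T-handle, a black round bar 18 mm thick, 76 mm long, parallel to the hinge line, on a 10 mm stem. It lies 145 mm plus the drawn-out amount from the hinge centre; the lever's guide block (27 x 22 mm) ends 116 mm and the quadrant 86 mm from it. z points out along the lever, x along the bar
- slide_gate (a joint): angle of the slide gate, rad: 0 = shut on the projector's front; always 1.1 times the lever angle (linkage inside). A beige frame 124 mm wide with a lens collar, upright hinge at +x, swinging out beyond the front. With the tooth resting on the quadrant the lever and gate stay put by friction; 2 to 4 N at the handle pushes them on, and the tooth drops by its spring over a notch and then holds
- focus_helix: bronze focusing helix, a threaded barrel 64 mm across and 60 mm high, standing; origin under its centre; a bystander
- heat_sink: finned aluminium heat sink 110 x 75 x 42 mm; origin under its centre; a bystander
- lamp_cover: cream plastic lamp cover, an upturned shell 130 x 100 x 50 mm; origin under its centre; a bystander
- lens_brush: wooden-handled lens brush 170 mm long, lying; origin under its middle; a bystander
- slide_magazine: grey straight slide magazine full of slides, 200 x 66 x 57 mm; origin under its centre; a bystander
- screwdriver: wooden-handled screwdriver 190 mm long, lying; a bystander
- cleaner_bottle: closed white bottle 56 mm across, 130 mm high, standing; origin under its centre; a bystander

How it is judged (in metres and radians):
At the end, for the whole second after the job is handed in: The lever stands in the middle notch (angle between 0.65 and 1.03 rad, wherever this machine's quadrant has it), the handle is fully in (drawn out less than 2 mm), the lever is still and the gate stands open by more than 0.7 rad (value of joint gate_lever between 0.65 and 1.03 rad and value of joint lever_handle below 0.002 m and velocity of joint gate_lever between -0.05 and 0.05 rad/s and value of joint slide_gate above 0.7 rad); the robot touches nothing.
It fails at once if the gate is let go and snaps back (lever faster than 3 rad/s towards closed) (velocity of joint gate_lever below -3 rad/s).
It fails at once if the latch is forced against the quadrant (more than 80 N between them) (contact force between lever_handle and projector above 80 N).
It fails at once if a bystander is moved by more than 30 mm (distance of any of focus_helix, heat_sink, lamp_cover, lens_brush, slide_magazine, screwdriver, cleaner_bottle from where it was at the start of the episode above 0.03 m).
It also fails if it takes over 40 s, if anything falls off the work surface, if the arm or the gripper's body presses on something with over 40 N, if the wrist force passes 120 N, or if a joint passes its speed limit or range.

ROBOT

A 6-joint arm with a two-finger parallel gripper is mounted at the origin on the work surface. World frame = base frame: x ahead of the robot, y to its left, z up, the work surface at z = 0. Lengths are in mm, angles in degrees, forces in N, time in s.
With the tool pointing down it reaches from about 275 to 825 mm from the base axis. Payload 4.9 kg.
Tool frame: the origin (TCP) lies at the very end of the fingers, on their centre line; the grasp point (between the pads) lies 19 mm behind it; z points along the fingers, y is the line along which they close (so a half turn about z gives the same grasp; the last joint's range is limited). The gripper opens to 85 mm and grips with 20 to 120 N. Pads are 22 mm wide; open, the fingers measure 114 mm over their backs; the gripper's body (76 mm by 85 mm) begins 54 mm behind the grasp point. The pads swing forward as they close: fully open they stand 13 mm farther back than shut.
Start: joints at [-72.892, 18.69, -11.035, 60.275, 0, 82.311], TCP at [230.691, -499.3, 231.281] pointing down, gripper open.
Joint ranges: [-152.03, 152.03], [-55.5, 102.48], [-74.3, 77.21], [-110.64, 120.58], [-84.22, 78.4], [-180, 180]. Speed limits (degrees/s): [147.25, 147.25, 180, 180, 180, 180].

INTERFACE

Orientations are given as a 3x3 rotation matrix whose columns are the frame's x, y, z axes.
In Python, from bench import readout, optics, hand_in gives the robot as it stands.
- The arm moves only by the tool drive_tool, never from a script. Its argument "series" is a list that holds one entry, the list of rows, each a list of 7 numbers: the shift along the tool's x, y, z in cm, then the turn, a rotation vector about the tool's x, y, z in rad, then the closure, from 0 (fully open) to 1 (shut). A call has 1 to 10 rows; each row shifts and turns the commanded pose from where the row before left it, along the tool's axes as they then stand; what a row does not reach is not made up. A row lasts 1/10 s, in which the tool goes at most 50 mm and 8.59 degrees, less where a joint would pass 70% of its speed; a pose out of reach is approached as far as the arm can. A call is refused whole if a number of a shift passes 5 or a number of a turn 0.15, either way. A call with a gripper value outside its range is refused whole. The fingers move at their own pace and stop on an object; "force" is the grip in N (left out, the last holds). Time passes only in rows, so rows that do not move let the fingers close. It gives the time, the measured TCP pose, the force, the opening and the grip force at its end, in the units of the state.
- readout.get_obs(): the state, without advancing time (a new reading comes with each control period).
- optics.read_camera(name): name is "scene" or "top" or "wrist"; returns the picture (420x560x3 uint8, red, green, blue); there is no depth.
- optics.camera_params(name): a dict with "vertical_fov" (degrees; the focal length in pixels is half the picture's height over the tangent of half this angle, whatever the lens; pixels are square), "cx", "cy" (the principal point, pixels), "eye" and "rotation" of the camera in the world. Camera axes: x right, y down, z forward; pixel columns grow to the right and rows downward; lengths in mm; the calibration is good to about 2 mm. A picture is of the moment at which its call begins: read the wrist's pose just before it. camera_params takes no time and is no camera call; for the wrist camera it gives the pose at the moment of the call.
- hand_in(): hands the job in; it is judged then, once.
Trained networks look in the newest picture that a camera, given by its name, has taken for a name from the list of things; names that differ only in an ending like _2 or _b are one class to them, and where a whole thing is asked for, a point or a joint stands for the part that bears it (a point fixed in the world has none). Each returns a list of dicts, best first, with "conf" (0 to 1); they miss things now and then, are a little off and sometimes report something else, mostly with a low value. They report only what shows in the picture. A call takes as long as a camera call.
- optics.silhouettes(name, camera): "pixels" (420x560 bool, what is visible of it) and "rect" ([left, top, right, bottom] in pixels, round what is visible of it).
- optics.tip_of(name, camera): "position" ([column, row] in pixels: a listed point, or the origin of a listed thing).
The state is a dict: "t": time; "q": joint angles; "joint_vel": joint speeds; "tau": joint torques, N m; "ee_pos": TCP position; "ee_rot": TCP orientation; "force": force on the tool from outside, world axes, zero at the start; "torque": the same for the moment, N m; "opening": finger opening in mm; "gripper_force": force on a finger pad.
Only numpy, scipy, OpenCV 4.12 (cv2) and the standard library are available. Lean on these libraries where they do the work, as an engineer would, in place of code of your own. Each camera call takes 0.05 s, during which the arm holds its last target. There are 200 camera calls.

## Working session

There is one attempt and no reset: what is moved stays moved. The work goes in short steps, Python scripts to look and compute and a tool call to move; the robot and the scene stay as the last step left them, time stands still between calls to the robot, and variables do not carry over. Pictures are saved under pics/ and viewed, at most 10 in all, crops included, and the job is handed in when it is done.

Besides the shell and the picture viewer there is one more tool, called after "Request:" as name([rows], argument=value, ...), one row to a line, values as JSON. drive_tool: Moves the arm, as the interface text tells. Its arguments: {"type":"object","properties":{"series":{"type":"array"},"force":{"type":"number"}},"required":["series"]}

```bash
ls; mkdir -p pics; python3 - <<'E'
from bench import readout, optics
import cv2, numpy as np
o=readout.get_obs(); print(o['t'],o['ee_pos'],o['ee_rot'],o['opening'])
ims=[]
for c in ['scene','top']:
    im=optics.read_camera(c); ims.append(im)
    cv2.imwrite(f'pics/{c}0.png',im[:,:,::-1])
    p=optics.camera_params(c); print(c,{k:np.round(v,4).tolist() for k,v in p.items() if not isinstance(v,str)})
    for n in ['handle_grip','lever_pivot','middle_notch','projector']:
        print(n,[(np.round(d['position'],1).tolist(),round(d['conf'],2)) for d in optics.tip_of(n,c)[:2]])
    for n in ['lever_handle','projector','slide_gate']:
        print(n,[(np.round(d['rect'],1).tolist(),round(d['conf'],2)) for d in optics.silhouettes(n,c)[:2]])
print(readout.get_obs()['t'])
E
```

```text
pics
0.0 [ 230.51266295 -498.7007582   230.48461878] [[ 9.07785496e-01  4.19434362e-01 -5.56583291e-04]
 [ 4.19434683e-01 -9.07783948e-01  1.68843805e-03]
 [ 2.02931559e-04 -1.76618991e-03 -9.99998420e-01]] 85.43929714448176
scene {'vertical_fov': 44.1662, 'cx': 274.0851, 'cy': 214.4846, 'eye': [1690.1859, 27.6712, 1178.0724], 'rotation': [[0.0369, 0.6763, -0.7357], [0.9992, -0.0134, 0.0379], [0.0158, -0.7365, -0.6762]]}
handle_grip [([144.6, 217.7], 0.71), ([249.7, 188.7], 0.62)]
lever_pivot [([219.4, 216.4], 0.84)]
middle_notch [([213.7, 202.1], 0.6)]
projector [([219.6, 251.1], 0.57)]
lever_handle []
projector [([164.3, 184.1, 285.9, 273.9], 0.76)]
slide_gate [([268.8, 212.7, 284.8, 261.7], 0.62)]
top {'vertical_fov': 42.0333, 'cx': 285.2526, 'cy': 220.5404, 'eye': [407.3489, 91.3529, 1529.1334], 'rotation': [[0.0193, -0.9913, 0.1301], [-0.9995, -0.0222, -0.0215], [0.0242, -0.1296, -0.9913]]}
handle_grip [([308.3, 242.1], 0.76)]
lever_pivot [([337.8, 245.6], 0.7)]
middle_notch [([348.0, 242.5], 0.69)]
projector []
lever_handle [([304.3, 225.4, 326.8, 258.0], 0.53)]
projector [([266.5, 187.5, 399.3, 276.6], 0.63)]
slide_gate [([267.9, 203.4, 283.5, 255.7], 0.85), ([221.9, 273.1, 253.4, 314.1], 0.67)]
0.8
```

View pictures.

View pics/scene0.png

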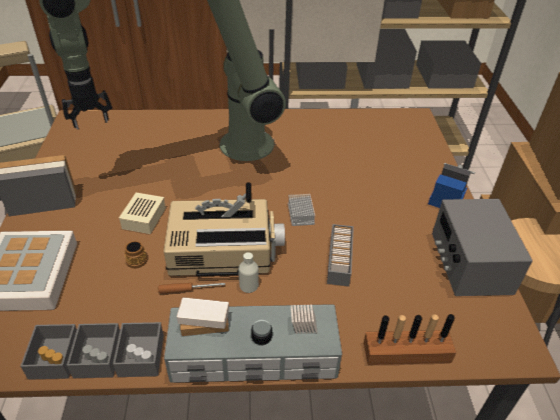

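View pics/top0.png

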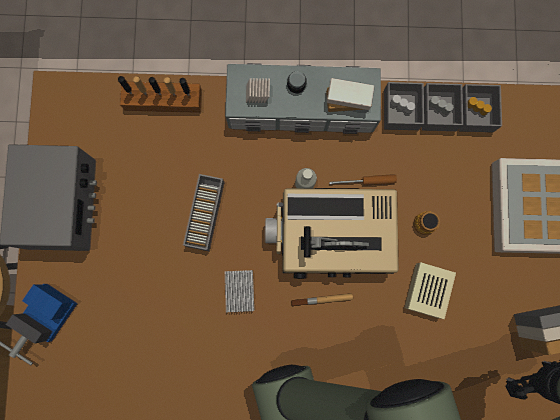

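```bash
cat > h.py <<'E'
import numpy as np, cv2
from scipy.optimize import least_squares
from bench import readout, optics
def cam(n):
    p=optics.camera_params(n); f=210/np.tan(np.radians(p['vertical_fov'])/2)
    return f,p['cx'],p['cy'],np.array(p['eye']),np.array(p['rotation'])
def proj(C,P):
    f,cx,cy,e,R=C; q=(np.atleast_2d(P)-e)@R; return np.c_[f*q[:,0]/q[:,2]+cx,f*q[:,1]/q[:,2]+cy]
def ray(C,uv,z):
    f,cx,cy,e,R=C; d=R@np.array([(uv[0]-cx)/f,(uv[1]-cy)/f,1]); return e+d*(z-e[2])/d[2]
def tri(obs):
    return least_squares(lambda P:np.concatenate([(proj(C,P)[0]-uv) for C,uv in obs]),[400,0,150])
E
python3 - <<'E'
from h import *
S,T=cam('scene'),cam('top')
for n,s,t in [('grip',(249.7,188.7),(308.3,242.1)),('pivot',(219.4,216.4),(337.8,245.6)),('notch',(213.7,202.1),(348,242.5))]:
    r=tri([(S,s),(T,t)]); print(n,r.x.round(1),np.abs(r.fun).max().round(2))
for uv in [(285,190),(397,190),(398,271),(284,271)]: print(ray(T,uv,118).round(1))
print('grip z=201',ray(T,(308.3,242.1),201).round(1),'piv z90',ray(T,(337.8,245.6),90).round(1))
im=cv2.imread('pics/top0.png')[170:300,250:420]
a=cv2.resize(im,None,fx=4.5,fy=4.5,interpolation=cv2.INTER_CUBIC)
cv2.imwrite('pics/topc.png',a)
E
```

```text
grip [528.7   9.7 214.2] 1.77
pivot [530.9 -78.5 107.7] 0.14
notch [533.9 -94.6 168.7] 0.84
[673.3  62.9 118. ]
[ 680.3 -232.4  118. ]
[ 467.5 -233.4  118. ]
[461.5  61.4 118. ]
grip z=201 [529.8   5.2 201. ] piv z90 [532.5 -80.2  90. ]
```

View pics/topc.png

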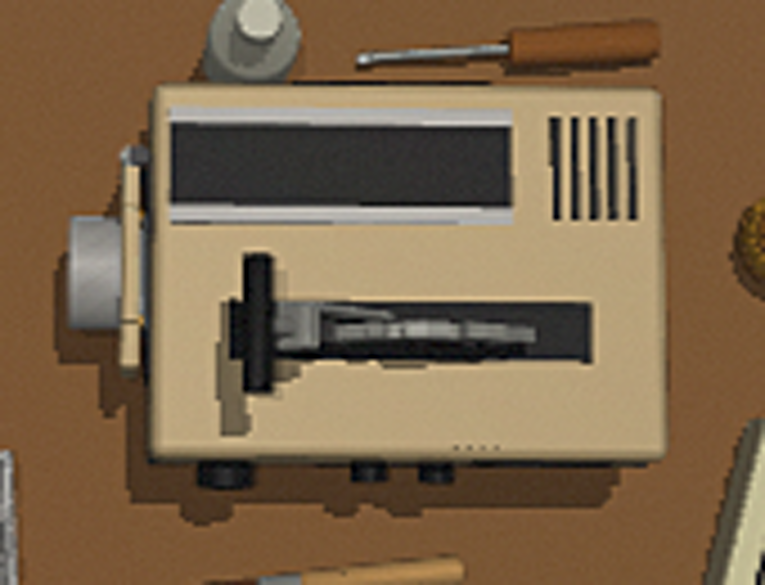

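```bash
cat >> h.py <<'E'
from scipy.spatial.transform import Rotation as Ro
import json
def plan(P0,R0,way,clo=0.0):
    """way: list of (P,R) per row; prints rounded rows, tracking the rounding"""
    P=np.array(P0,float);R=np.array(R0,float);rows=[]
    for Pt,Rt in way:
        s=np.round(R.T@(Pt-P)/10,2); w=np.round(Ro.from_matrix(R.T@Rt).as_rotvec(),3)
        rows.append([*s.tolist(),*w.tolist(),clo]); P=P+R@s*10; R=R@Ro.from_rotvec(w).as_matrix()
    print(json.dumps(rows).replace(' ','')); print('end',P.round(1)); return rows
def pose(piv,lean,r,yaw):
    """tool along the lever leaning `lean` rad to +y, TCP r mm from the hinge"""
    Y=Ro.from_euler('z',yaw).as_matrix(); L=Y@[0,np.sin(lean),np.cos(lean)]
    x=Y[:,0]; R=np.c_[x,np.cross(-L,x),-L]; return np.array(piv)+r*L,R
def lerp(a,b,n,up=0):
    w=Ro.from_matrix(a[1].T@b[1]).as_rotvec()
    return [(a[0]+(b[0]-a[0])*k/n+np.array([0,0,up*np.sin(np.pi*k/n)]),a[1]@Ro.from_rotvec(w*k/n).as_matrix()) for k in range(1,n+1)]
E
python3 - <<'E'
from h import *
o=readout.get_obs(); a=(o['ee_pos'],o['ee_rot']); b=pose((531,-84,90),.698,236,.016)
r=plan(*a,lerp(a,b,20,90)); print(b[0])
E
```

```text
[[2.54,-1.95,-1.61,-0.034,-0.007,0.02,0.0],[2.49,-1.94,-1.65,-0.035,-0.008,0.02,0.0],[2.44,-1.94,-1.67,-0.034,-0.007,0.02,0.0],[2.39,-1.94,-1.66,-0.035,-0.007,0.02,0.0],[2.34,-1.95,-1.61,-0.034,-0.007,0.02,0.0],[2.3,-1.96,-1.54,-0.034,-0.008,0.02,0.0],[2.25,-1.99,-1.45,-0.035,-0.007,0.02,0.0],[2.21,-2.03,-1.34,-0.034,-0.007,0.02,0.0],[2.16,-2.09,-1.23,-0.034,-0.007,0.02,0.0],[2.13,-2.15,-1.1,-0.035,-0.008,0.02,0.0],[2.07,-2.23,-0.99,-0.034,-0.007,0.02,0.0],[2.04,-2.32,-0.87,-0.035,-0.007,0.02,0.0],[1.98,-2.41,-0.78,-0.034,-0.007,0.02,0.0],[1.94,-2.51,-0.69,-0.034,-0.008,0.02,0.0],[1.89,-2.6,-0.64,-0.035,-0.007,0.02,0.0],[1.84,-2.7,-0.61,-0.034,-0.007,0.02,0.0],[1.78,-2.78,-0.6,-0.035,-0.008,0.02,0.0],[1.72,-2.85,-0.63,-0.034,-0.007,0.02,0.0],[1.67,-2.9,-0.68,-0.034,-0.007,0.02,0.0],[1.59,-2.93,-0.77,-0.035,-0.007,0.02,0.0]]
end [528.5  67.7 270.8]
[528.5733185   67.65465098 270.80646574]
```

Request:
drive_tool([
  [[2.54,-1.95,-1.61,-0.034,-0.007,0.02,0.0],[2.49,-1.94,-1.65,-0.035,-0.008,0.02,0.0],[2.44,-1.94,-1.67,-0.034,-0.007,0.02,0.0],[2.39,-1.94,-1.66,-0.035,-0.007,0.02,0.0],[2.34,-1.95,-1.61,-0.034,-0.007,0.02,0.0],[2.3,-1.96,-1.54,-0.034,-0.008,0.02,0.0],[2.25,-1.99,-1.45,-0.035,-0.007,0.02,0.0],[2.21,-2.03,-1.34,-0.034,-0.007,0.02,0.0],[2.16,-2.09,-1.23,-0.034,-0.007,0.02,0.0],[2.13,-2.15,-1.1,-0.035,-0.008,0.02,0.0]],
])

```text
t: 1.8
ee_pos: [380.2, -214.7, 342.1]
ee_rot: [[0.975, 0.219, 0.044], [0.221, -0.913, -0.344], [-0.035, 0.345, -0.938]]
force: [0.8, -0.4, -0.9]
opening: 85.2
gripper_force: 0.0
```

Request:
drive_tool([
  [[2.07,-2.23,-0.99,-0.034,-0.007,0.02,0.0],[2.04,-2.32,-0.87,-0.035,-0.007,0.02,0.0],[1.98,-2.41,-0.78,-0.034,-0.007,0.02,0.0],[1.94,-2.51,-0.69,-0.034,-0.008,0.02,0.0],[1.89,-2.6,-0.64,-0.035,-0.007,0.02,0.0],[1.84,-2.7,-0.61,-0.034,-0.007,0.02,0.0],[1.78,-2.78,-0.6,-0.035,-0.008,0.02,0.0],[1.72,-2.85,-0.63,-0.034,-0.007,0.02,0.0],[1.67,-2.9,-0.68,-0.034,-0.007,0.02,0.0],[1.59,-2.93,-0.77,-0.035,-0.007,0.02,0.0]],
])

```text
t: 2.8
ee_pos: [537.5, -24.2, 272.3]
ee_rot: [[0.988, 0.125, 0.089], [0.154, -0.796, -0.585], [-0.002, 0.592, -0.806]]
force: [0.9, 1.0, 0.1]
opening: 85.4
gripper_force: 0.0
```

```bash
python3 - <<'E'
from h import *
o=readout.get_obs(); b=pose((531,-84,90),.698,236,.016)
C=cam('wrist'); im=optics.read_camera('wrist'); cv2.imwrite('pics/w1.png',im[:,:,::-1])
print(o['t'],o['ee_pos'].round(1),Ro.from_matrix(o['ee_rot'].T@b[1]).magnitude(),o['q'].round(1))
print(C[3].round(1),C[4].round(3).tolist())
for n in ['handle_grip','lever_pivot','middle_notch']:
    print(n,[(np.round(d['position'],1).tolist(),round(d['conf'],2)) for d in optics.tip_of(n,'wrist')[:2]])
print('pred grip',proj(C,pose((531,-84,90),.698,145,.016)[0]))
print([(d['rect'],d['conf']) for d in optics.silhouettes('lever_handle','wrist')[:2]])
E
```

```text
2.8 [537.5 -24.2 272.3] 0.15256038971776134 [  8.8  17.7 -15.2  57.2 -36.3 179.9]
[594.6  70.2 388.5] [[0.125, -0.974, -0.19], [-0.796, 0.016, -0.605], [0.593, 0.227, -0.773]]
handle_grip [([173.7, 234.0], 0.65)]
lever_pivot [([224.1, 198.6], 0.88)]
middle_notch [([270.4, 217.1], 0.58)]
pred grip [[171.08316336 237.1038131 ]]
[([159.6, 178.9, 194.2, 267.4], 0.77)]
```

View pics/w1.png

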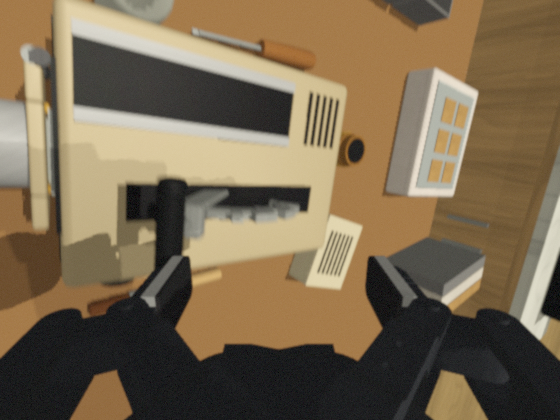

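```bash
python3 - <<'E'
from h import *
import h
o=readout.get_obs(); a=(o['ee_pos'],o['ee_rot']); p,R=pose((531,-84,90),.698,236,.016)
R=R@np.diag([-1,-1,1.]); w=Ro.from_matrix(a[1].T@R).as_rotvec(); print(w)
if w[2]>0: w=w*(1-2*np.pi/np.linalg.norm(w)); print(w)
n=24
way=[(a[0]+(p-a[0])*k/n,a[1]@Ro.from_rotvec(w*k/n).as_matrix()) for k in range(1,n+1)]
plan(*a,way)
E
```

```text
[ 0.12496607 -0.09806248 -3.0277231 ]
[[0.03,-0.32,-0.22,0.005,-0.004,-0.126,0.0],[0.06,-0.31,-0.22,0.005,-0.004,-0.126,0.0],[0.11,-0.3,-0.22,0.006,-0.004,-0.126,0.0],[0.14,-0.29,-0.21,0.005,-0.004,-0.127,0.0],[0.17,-0.27,-0.22,0.005,-0.004,-0.126,0.0],[0.21,-0.25,-0.21,0.005,-0.004,-0.126,0.0],[0.23,-0.22,-0.22,0.006,-0.005,-0.126,0.0],[0.26,-0.19,-0.21,0.005,-0.004,-0.126,0.0],[0.28,-0.15,-0.22,0.005,-0.004,-0.126,0.0],[0.3,-0.12,-0.21,0.005,-0.004,-0.127,0.0],[0.31,-0.09,-0.22,0.005,-0.004,-0.126,0.0],[0.32,-0.04,-0.22,0.006,-0.004,-0.126,0.0],[0.32,-0.01,-0.22,0.005,-0.004,-0.126,0.0],[0.32,0.03,-0.22,0.005,-0.004,-0.126,0.0],[0.31,0.07,-0.22,0.005,-0.004,-0.126,0.0],[0.29,0.11,-0.22,0.005,-0.004,-0.126,0.0],[0.28,0.15,-0.22,0.006,-0.004,-0.127,0.0],[0.26,0.17,-0.23,0.005,-0.005,-0.126,0.0],[0.24,0.21,-0.23,0.005,-0.004,-0.126,0.0],[0.2,0.23,-0.23,0.005,-0.004,-0.126,0.0],[0.18,0.26,-0.23,0.005,-0.004,-0.126,0.0],[0.13,0.27,-0.24,0.006,-0.004,-0.126,0.0],[0.11,0.29,-0.23,0.005,-0.004,-0.127,0.0],[0.06,0.3,-0.24,0.005,-0.004,-0.126,0.0]]
end [528.6  67.6 270.8]
```

Request:
drive_tool([
  [[0.03,-0.32,-0.22,0.005,-0.004,-0.126,0.0],[0.06,-0.31,-0.22,0.005,-0.004,-0.126,0.0],[0.11,-0.3,-0.22,0.006,-0.004,-0.126,0.0],[0.14,-0.29,-0.21,0.005,-0.004,-0.127,0.0],[0.17,-0.27,-0.22,0.005,-0.004,-0.126,0.0],[0.21,-0.25,-0.21,0.005,-0.004,-0.126,0.0],[0.23,-0.22,-0.22,0.006,-0.005,-0.126,0.0],[0.26,-0.19,-0.21,0.005,-0.004,-0.126,0.0]],
])

```text
t: 3.85
ee_pos: [533.8, 5.7, 273.3]
ee_rot: [[0.418, 0.908, 0.04], [0.752, -0.321, -0.576], [-0.51, 0.27, -0.817]]
force: [0.9, 0.5, 0.1]
opening: 85.4
gripper_force: 0.0
```

Request:
drive_tool([
  [[0.28,-0.15,-0.22,0.005,-0.004,-0.126,0.0],[0.3,-0.12,-0.21,0.005,-0.004,-0.127,0.0],[0.31,-0.09,-0.22,0.005,-0.004,-0.126,0.0],[0.32,-0.04,-0.22,0.006,-0.004,-0.126,0.0],[0.32,-0.01,-0.22,0.005,-0.004,-0.126,0.0],[0.32,0.03,-0.22,0.005,-0.004,-0.126,0.0],[0.31,0.07,-0.22,0.005,-0.004,-0.126,0.0],[0.29,0.11,-0.22,0.005,-0.004,-0.126,0.0]],
])

```text
t: 4.65
ee_pos: [531.3, 36.6, 272.5]
ee_rot: [[-0.546, 0.838, 0.003], [0.668, 0.437, -0.603], [-0.506, -0.327, -0.798]]
force: [-1.0, 0.2, -0.3]
opening: 85.2
gripper_force: 0.0
```

Request:
drive_tool([
  [[0.28,0.15,-0.22,0.006,-0.004,-0.127,0.0],[0.26,0.17,-0.23,0.005,-0.005,-0.126,0.0],[0.24,0.21,-0.23,0.005,-0.004,-0.126,0.0],[0.2,0.23,-0.23,0.005,-0.004,-0.126,0.0],[0.18,0.26,-0.23,0.005,-0.004,-0.126,0.0],[0.13,0.27,-0.24,0.006,-0.004,-0.126,0.0],[0.11,0.29,-0.23,0.005,-0.004,-0.127,0.0],[0.06,0.3,-0.24,0.005,-0.004,-0.126,0.0]],
])

```text
t: 5.45
ee_pos: [528.8, 67.5, 271.6]
ee_rot: [[-1.0, -0.016, 0.011], [-0.02, 0.766, -0.642], [0.002, -0.642, -0.766]]
force: [-0.6, -0.1, -0.3]
opening: 85.2
gripper_force: 0.0
```

```bash
python3 - <<'E'
from h import *
o=readout.get_obs(); b=pose((531,-84,90),.698,236,.016)[1]@np.diag([-1,-1,1.])
C=cam('wrist'); im=optics.read_camera('wrist'); cv2.imwrite('pics/w2.png',im[:,:,::-1])
print(o['t'],o['ee_pos'].round(1),Ro.from_matrix(o['ee_rot'].T@b).as_rotvec(),o['q'].round(1))
print(C[3].round(1),C[4].round(3).tolist())
for n in ['handle_grip','lever_pivot','middle_notch']:
    print(n,[(np.round(d['position'],1).tolist(),round(d['conf'],2)) for d in optics.tip_of(n,'wrist')[:2]])
for r,x in [(145,-38),(145,0),(145,38),(0,0)]: print('pred',proj(C,pose((531+x,-84,90),.698,r,.016)[0]))
print([(d['rect'],d['conf']) for d in optics.silhouettes('lever_handle','wrist')[:2]])
E
```

```text
5.45 [528.8  67.5 271.6] [0.00031098 0.00096395 0.00395402] [ 19.3  27.1  -3.4  74.3 -37.6  23.2]
[456.2 157.7 382.5] [[-0.016, 0.957, 0.289], [0.766, 0.198, -0.612], [-0.643, 0.212, -0.736]]
handle_grip [([282.4, 210.9], 0.69)]
lever_pivot [([276.2, 176.8], 0.76), ([228.9, 184.5], 0.39)]
middle_notch [([227.5, 184.9], 0.83)]
pred [[281.29777882 164.26776907]]
pred [[280.43809621 209.8384059 ]]
pred [[279.65205953 251.50516971]]
pred [[279.73087566 177.77311366]]
[([271.7, 165.5, 291.8, 256.9], 0.94), ([191.6, 107.7, 454.2, 332.7], 0.49)]
```

View pics/w2.png

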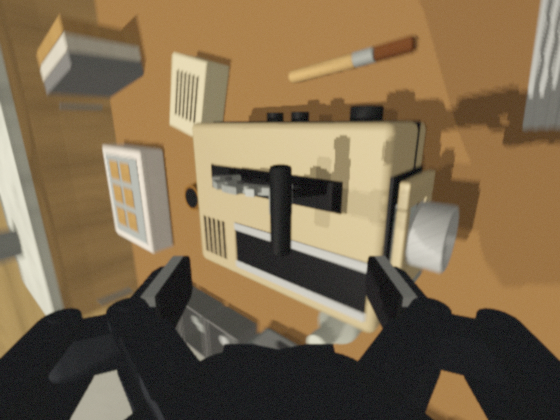

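```bash
python3 - <<'E'
from h import *
# first wrist view pose known from log
f=cam('wrist'); 
W1=(f[0],f[1],f[2],np.array([594.6,70.2,388.5]),np.array([[0.125,-0.974,-0.19],[-0.796,0.016,-0.605],[0.593,0.227,-0.773]]))
for n,a,b,t in [('grip',(173.7,234),(282.0,211),(307.5,242)),('piv',(224.1,198.6),(276.2,176.8),(337.8,245.6))]:
    r=tri([(W1,a),(f,b)]);print(n,r.x.round(1),np.abs(r.fun).max().round(1))
    r=tri([(W1,a),(f,b),(cam('top'),t)]);print(n,r.x.round(1),np.abs(r.fun).max().round(1))
print(pose((531,-84,90),.698,145,.016)[0],f[0])
o=readout.get_obs(); a=(o['ee_pos'],o['ee_rot']); b=pose((531,-83.2,89.5),.698,126,.016); b=(b[0],b[1]@np.diag([-1,-1,1.]))
plan(*a,lerp(a,b,8))
E
```

```text
grip [531.    7.1 197.7] 1.3
grip [531.    7.1 197.7] 1.3
piv [531.3 -85.8  90.8] 1.8
piv [531.4 -83.5  93.8] 1.7
[529.50903044   9.17764573 201.08871836] 294.8235595694072
[[0.01,0.02,1.37,0.0,0.0,-0.0,0.0],[0.0,0.01,1.38,0.0,0.0,-0.001,0.0],[0.01,0.02,1.37,0.0,0.0,-0.0,0.0],[0.0,0.01,1.38,0.0,0.0,-0.0,0.0],[0.01,0.02,1.37,0.0,0.0,-0.001,0.0],[0.01,0.01,1.37,0.0,0.001,-0.0,0.0],[-0.0,0.02,1.38,0.0,-0.0,-0.001,0.0],[0.0,0.01,1.37,0.0,-0.0,0.0,0.0]]
end [529.7  -2.2 186.1]
```

Request:
drive_tool([
  [[0.01,0.02,1.37,0,0,0,0],[0.01,0.02,1.38,0,0,-0.001,0],[0.01,0.02,1.37,0,0,0,0],[0,0.02,1.38,0,0,0,0],[0,0.02,1.37,0,0,-0.001,0],[0,0.02,1.37,0,0,0,0],[0,0.02,1.38,0,0,0,0],[0,0,1.37,0,0,0,0],[0,0,0,0,0,0,0]],
], force=60)

```text
t: 6.6
ee_pos: [528.8, -3.0, 184.4]
ee_rot: [[-1.0, -0.013, 0.008], [-0.015, 0.766, -0.643], [0.002, -0.643, -0.766]]
force: [-0.2, 0.5, 0.2]
opening: 85.4
gripper_force: 0.0
```

Request:
drive_tool([
  [[0,0,0,0,0,0,0.5],[0,0,0,0,0,0,0.7],[0,0,0,0,0,0,0.8],[0,0,0,0,0,0,0.9],[0,0,0,0,0,0,1],[0,0,0,0,0,0,1],[0,0,0,0,0,0,1]],
], force=60)

```text
t: 7.3
ee_pos: [530.1, -2.1, 186.4]
ee_rot: [[-1.0, -0.014, 0.012], [-0.018, 0.765, -0.644], [-0.0, -0.644, -0.765]]
force: [-2.0, -0.8, 5.2]
opening: 16.4
gripper_force: 58.4
```

Request:
drive_tool([
  [[0,0,-0.2,0,0,0,1],[0,0,-0.2,0,0,0,1],[0,0,-0.1,0,0,0,1],[0,0,0,0,0,0,1]],
])

```text
t: 7.7
ee_pos: [529.9, 0.3, 189.2]
ee_rot: [[-1.0, -0.014, 0.01], [-0.017, 0.764, -0.645], [0.001, -0.645, -0.764]]
force: [2.2, -7.3, -2.9]
opening: 16.3
gripper_force: 58.6
```

Request:
drive_tool([
  [[0,0,-0.2,0,0,0,1],[0,0,-0.2,0,0,0,1],[0,0,-0.2,0,0,0,1],[0,0,0,0,0,0,1]],
])

```text
t: 8.1
ee_pos: [529.8, 4.0, 193.6]
ee_rot: [[-1.0, -0.014, 0.01], [-0.017, 0.764, -0.645], [0.001, -0.645, -0.764]]
force: [3.0, -8.2, -4.6]
opening: 16.2
gripper_force: 58.6
```

```bash
python3 - <<'E'
from h import *
o=readout.get_obs(); C=cam('wrist'); im=optics.read_camera('wrist'); cv2.imwrite('pics/w3.png',im[:,:,::-1])
L=pose((0,0,0),.698,1,.016)[0]
d=o['ee_pos']-[531,-83.2,89.5]; print(o['t'],o['ee_pos'].round(1),o['force'].round(1),o['force']@L,'r',d@L,'ang',np.arctan2(d[1],d[2]),o['opening'],o['torque'].round(2))
print(optics.tip_of('handle_grip','wrist'))
E
```

```text
8.1 [529.8   4.  193.6] [ 3.  -8.2 -4.6] -8.82495108321147 r 135.81932079208153 ang 0.6969359161442139 16.156264623703947 [-0.13 -0.44  0.35]
[{'position': [281.3, 278.8], 'conf': 0.91}]
```

View pics/w3.png

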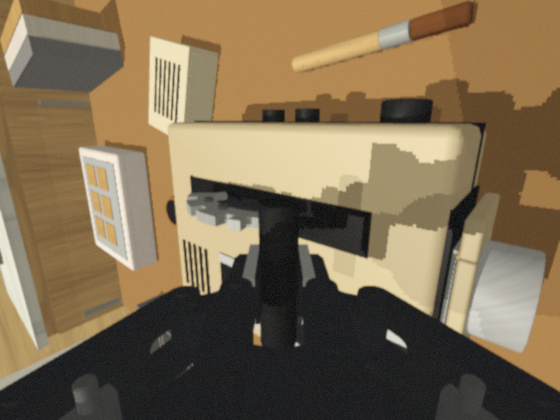

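Request:
drive_tool([
  [[0,0,-0.2,0,0,0,1],[0,0,0,0,0,0,1],[0,-0.48,0.01,-0.035,0,0,1],[0,-0.97,0.03,-0.07,0,0,1],[0,-0.97,0.03,-0.07,0,0,1],[0,0,0,0,0,0,1]],
])

```text
t: 8.8
ee_pos: [530.0, -15.0, 209.3]
ee_rot: [[-1.0, -0.012, 0.007], [-0.014, 0.867, -0.498], [-0.0, -0.498, -0.867]]
force: [4.4, -4.3, -8.9]
opening: 16.1
gripper_force: 59.0
```

```bash
cat >> h.py <<'E'
PIV=np.array([531,-83.2,89.5])
def stat():
    o=readout.get_obs(); d=o['ee_pos']-PIV; lean=np.arctan2(d[1],d[2]); r=np.hypot(d[1],d[2]); R=o['ee_rot']
    tl=np.arctan2(-R[1,2],-R[2,2])
    print('t',o['t'],'x',o['ee_pos'][0].round(1),'ang',(.698-lean).round(3),'toolang',(.698-tl).round(3),'r',r.round(1),'F tool',(R.T@o['force']).round(1),'open',o['opening'].round(1),'gf',o['gripper_force'])
E
python3 -c "from h import *;stat()"
```

```text
Traceback (most recent call last):
  File "h.py", line 33, in stat
    print('t',o['t'],'x',o['ee_pos'][0].round(1),'ang',(.698-lean).round(3),'toolang',(.698-tl).round(3),'r',r.round(1),'F tool',(R.T@o['force']).round(1),'open',o['opening'].round(1),'gf',o['gripper_force'])
                                                                                                                                                                  ^^^^^^^^^^^^^^^^^^
AttributeError: 'float' object has no attribute 'round'
```

Request:
drive_tool([
  [[0,-0.48,0.01,-0.035,0,0,1],[0,-0.97,0.03,-0.07,0,0,1],[0,-0.97,0.03,-0.07,0,0,1],[0,-0.69,0.02,-0.05,0,0,1],[0,0,0,0,0,0,1]],
])

```text
t: 9.3
ee_pos: [530.4, -43.2, 220.9]
ee_rot: [[-1.0, -0.014, 0.003], [-0.015, 0.956, -0.292], [0.001, -0.292, -0.956]]
force: [3.2, -2.4, -9.3]
opening: 16.5
gripper_force: 59.1
```

```bash
sed -i "s/o\['opening'\].round(1)/round(o['opening'],1)/" h.py; python3 -c "from h import *;stat()"
```

```text
t 9.3 x 530.4 ang 0.402 toolang 0.401 r 137.3 F tool [-3.2  0.4  9.6] open 16.5 gf 59.12327170372009
```

Request:
drive_tool([
  [[0,-0.48,0.01,-0.035,0,0,1],[0,-0.97,0.02,-0.07,0,0,1],[0,-0.97,0.02,-0.07,0,0,1],[0,-0.69,0.01,-0.05,0,0,1],[0,0,0,0,0,0,1],[0,0,0,0,0,0,1]],
])

```text
t: 9.9
ee_pos: [530.8, -71.8, 226.4]
ee_rot: [[-1.0, -0.018, -0.002], [-0.018, 0.997, -0.073], [0.003, -0.073, -0.997]]
force: [3.1, -1.7, -9.6]
opening: 16.4
gripper_force: 59.2
```

```bash
python3 - <<'E'
from h import *
stat()
for c in ['scene','wrist','top']:
    im=optics.read_camera(c); cv2.imwrite(f'pics/{c}4.png',im[:,:,::-1])
    for n in ['middle_notch','handle_grip']: print(c,n,[(np.round(d['position'],1).tolist(),round(d['conf'],2)) for d in optics.tip_of(n,c)[:1]])
a=cv2.resize(cv2.imread('pics/wrist4.png')[130:290,180:380],None,fx=4,fy=3.7,interpolation=2)
cv2.imwrite('pics/c4.png',a)
E
```

```text
t 9.9 x 530.8 ang 0.615 toolang 0.625 r 137.3 F tool [-3.1 -1.   9.7] open 16.4 gf 59.1592276096344
scene middle_notch [([217.1, 202.8], 0.83)]
scene handle_grip [([223.4, 179.3], 0.7)]
wrist middle_notch [([252.7, 223.9], 0.79)]
wrist handle_grip [([280.5, 279.2], 0.89)]
top middle_notch [([333.8, 235.7], 0.25)]
top handle_grip []
```

View pics/c4.png

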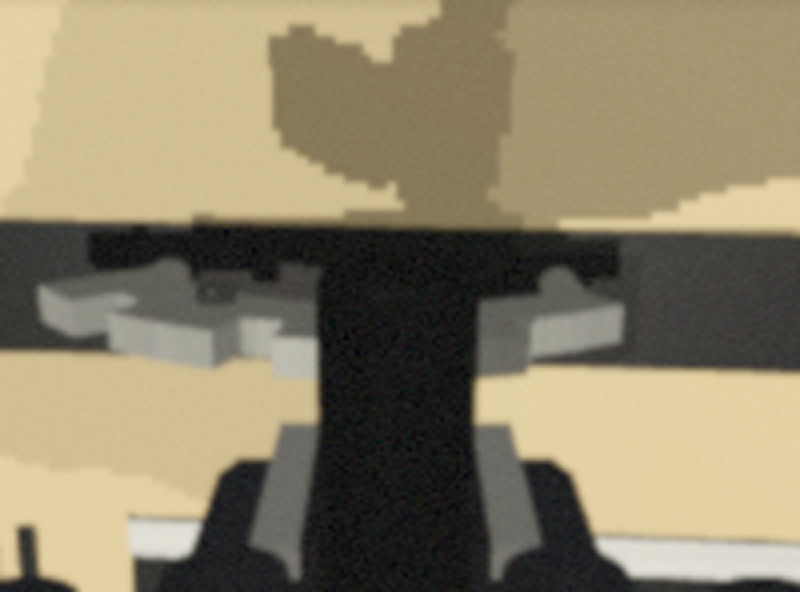

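```bash
python3 - <<'E'
from h import *
C=cam('wrist')
for x in (527,535):
  for r in (78,86):
    print(x,r)
    for th in np.arange(.5,1.5,.1):
        p=np.array([x,PIV[1]+r*np.sin(.698-th),PIV[2]+r*np.cos(.698-th)]); u=proj(C,p)[0]; print(th.round(2),((u-[180,130])*[4,3.7]).round(0),end=' ')
    print()
E
```

```text
527 78
0.5 [439. 323.] 0.6 [397. 323.] 0.7 [354. 322.] 0.8 [312. 320.] 0.9 [272. 316.] 1.0 [233. 312.] 1.1 [198. 307.] 1.2 [166. 301.] 1.3 [138. 294.] 1.4 [114. 286.] 
527 86
0.5 [447. 336.] 0.6 [398. 336.] 0.7 [349. 335.] 0.8 [301. 332.] 0.9 [255. 328.] 1.0 [212. 323.] 1.1 [172. 317.] 1.2 [136. 310.] 1.3 [105. 302.] 1.4 [ 79. 293.] 
535 78
0.5 [438. 361.] 0.6 [396. 361.] 0.7 [354. 360.] 0.8 [312. 358.] 0.9 [272. 354.] 1.0 [234. 349.] 1.1 [199. 344.] 1.2 [168. 337.] 1.3 [140. 330.] 1.4 [116. 322.] 
535 86
0.5 [445. 375.] 0.6 [397. 376.] 0.7 [349. 374.] 0.8 [301. 372.] 0.9 [256. 367.] 1.0 [213. 362.] 1.1 [173. 355.] 1.2 [138. 347.] 1.3 [107. 339.] 1.4 [ 81. 329.]
```

Request:
drive_tool([
  [[0,-0.48,0.01,-0.035,0,0,1],[0,-0.97,0.02,-0.07,0,0,1],[0,-0.97,0.02,-0.07,0,0,1],[0,-0.83,0.02,-0.06,0,0,1],[0,0,0,0,0,0,1],[0,0,0.15,0,0,0,1],[0,0,0.15,0,0,0,1],[0,0,0,0,0,0,1]],
])

```text
t: 11.15
ee_pos: [531.4, -103.1, 223.5]
ee_rot: [[-1.0, -0.019, -0.005], [-0.02, 0.987, 0.16], [0.002, 0.16, -0.987]]
force: [-1.1, 1.0, -10.2]
opening: 16.0
gripper_force: 59.3
```

```bash
python3 -c "from h import *;stat()"
```

```text
t 11.15 x 531.4 ang 0.845 toolang 0.859 r 135.5 F tool [ 1.  -0.6 10.3] open 16.0 gf 59.340609312057495
```

Request:
drive_tool([
  [[0,0,0.1,0,0,0,1],[0,0,0,0,0,0,1]],
])

```text
t: 11.35
ee_pos: [531.4, -103.2, 222.7]
ee_rot: [[-1.0, -0.019, -0.004], [-0.019, 0.987, 0.161], [0.001, 0.161, -0.987]]
force: [-2.0, 0.9, -7.5]
opening: 16.4
gripper_force: 59.5
```

```bash
python3 -c "from h import *;stat()"
```

```text
t 11.35 x 531.4 ang 0.847 toolang 0.86 r 134.7 F tool [ 1.9 -0.3  7.6] open 16.4 gf 59.47562634944916
```

Request:
drive_tool([
  [[0,0,0,0,0,0,0.76],[0,0,0,0,0,0,0.72],[0,0,0,0,0,0,0.72],[0,0,0,0,0,0,0.72]],
])

```text
t: 11.75
ee_pos: [532.3, -104.1, 223.3]
ee_rot: [[-1.0, -0.018, -0.002], [-0.018, 0.987, 0.161], [-0.001, 0.161, -0.987]]
force: [-0.9, 0.8, 0.1]
opening: 23.8
gripper_force: 0.0
```

```bash
python3 - <<'E'
from h import *
stat()
optics.read_camera('wrist'); C=cam('wrist')
print(optics.tip_of('handle_grip','wrist')[:1])
for th in (.8,.85,.9):
  for out in (0,8): print(th,out,proj(C,PIV+(145+out)*np.array([0,np.sin(.698-th),np.cos(.698-th)])).round(1))
E
```

```text
t 11.75 x 532.3 ang 0.853 toolang 0.859 r 135.5 F tool [0.9 0.8 0.1] open 23.8 gf 0.0
[{'position': [283.2, 274.1], 'conf': 0.8}]
0.8 0 [[293.4 265.8]]
0.8 8 [[295.2 273.6]]
0.85 0 [[279.1 265.8]]
0.85 8 [[279.3 273.6]]
0.9 0 [[264.7 265.4]]
0.9 8 [[263.3 273.2]]
```

Request:
drive_tool([
  [[0,-0.135,0,-0.01,0,0,0.72],[0,-0.135,0,-0.01,0,0,0.72],[0,-0.135,0,-0.01,0,0,0.72],[0,-0.135,0,-0.01,0,0,0.72],[0,-0.135,0,-0.01,0,0,0.72],[0,0,0,0,0,0,0.72]],
])

```text
t: 12.45
ee_pos: [531.8, -111.3, 221.0]
ee_rot: [[-1.0, -0.016, -0.005], [-0.017, 0.978, 0.21], [0.002, 0.21, -0.978]]
force: [0.4, -0.5, 0.2]
opening: 24.0
gripper_force: 0.1
```

```bash
cat > s.py <<'E'
from h import *
stat()
optics.read_camera('wrist'); C=cam('wrist')
d=optics.tip_of('handle_grip','wrist')[:1]; print(d)
f=lambda q:proj(C,PIV+(145+q[1])*np.array([0,np.sin(.698-q[0]),np.cos(.698-q[0])]))[0]-d[0]['position']
print('angle,out',least_squares(f,[.85,5],x_scale=[.1,10]).x.round(3))
E
python3 s.py
```

```text
t 12.45 x 531.8 ang 0.909 toolang 0.909 r 134.5 F tool [-0.4 -0.4 -0.3] open 24.0 gf 0.09232220705598593
[{'position': [288.5, 275.9], 'conf': 0.94}]
angle,out [0.876 8.705]
```

Request:
drive_tool([
  [[0,-0.135,0,-0.01,0,0,0.72],[0,-0.135,0,-0.01,0,0,0.72],[0,-0.135,0,-0.01,0,0,0.72],[0,0,0,0,0,0,0.72]],
])

```text
t: 12.95
ee_pos: [531.8, -115.0, 220.2]
ee_rot: [[-1.0, -0.016, -0.006], [-0.017, 0.971, 0.24], [0.002, 0.24, -0.971]]
force: [-0.4, 0.5, -0.6]
opening: 24.3
gripper_force: 0.2
```

```bash
python3 s.py
```

```text
t 12.95 x 531.8 ang 0.937 toolang 0.94 r 134.5 F tool [0.4 0.3 0.7] open 24.3 gf 0.23483293130993843
[{'position': [287.2, 268.8], 'conf': 0.95}]
angle,out [0.904 1.837]
```

Request:
drive_tool([
  [[0,0.1,0,0,0,0,0.72],[0,0.1,0,0,0,0,0.72],[0,0,0,0,0,0,0.72]],
])

```text
t: 13.35
ee_pos: [531.9, -112.3, 221.0]
ee_rot: [[-1.0, -0.018, -0.005], [-0.018, 0.971, 0.239], [0.001, 0.239, -0.971]]
force: [-1.1, -1.2, -0.0]
opening: 24.1
gripper_force: 0.0
```

```bash
python3 s.py; python3 - <<'E'
from h import *
im=optics.read_camera('wrist')[130:290,180:380]
cv2.imwrite('pics/c5.png',cv2.resize(im[:,:,::-1],None,fx=4,fy=3.7,interpolation=2))
E
```

```text
t 13.35 x 531.9 ang 0.916 toolang 0.94 r 134.7 F tool [ 1.1 -1.1 -0.2] open 24.1 gf 0.0
[{'position': [281.6, 267.4], 'conf': 0.67}]
angle,out [0.905 0.681]
```

View pics/c5.png

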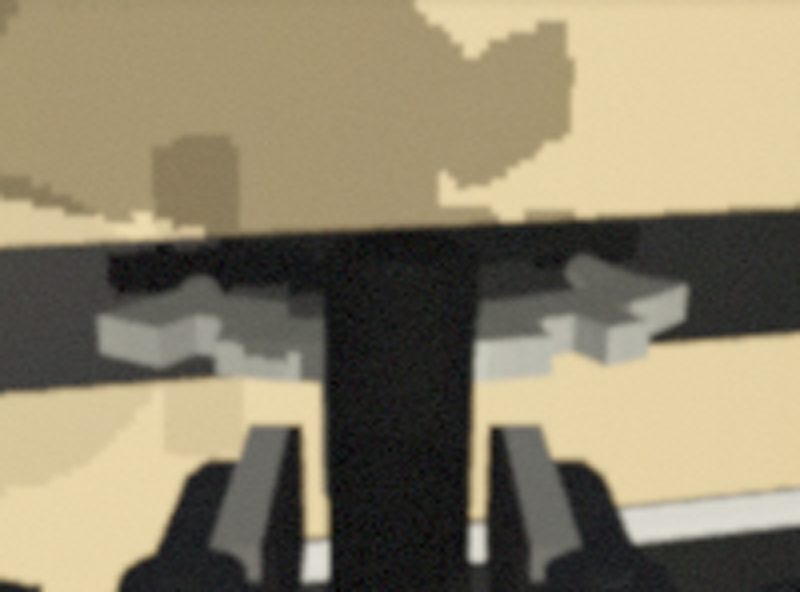

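The crop shows the bar (col 330-470) standing free between the pads. One notch is visible on each side, at about col 205 and col 560, so the latch is in the middle one. I'll back straight out along the lever.

Request:
drive_tool([
  [[0,0,0,0,0,0,0.6],[0,0,-0.5,0,0,0,0.5],[0,0,-1.5,0,0,0,0.4],[0,0,-2.5,0,0,0,0.3],[0,0,-3,0,0,0,0.3],[0,0,-3,0,0,0,0.3],[0,0,-1,0,0,0,0.3],[0,0,0,0,0,0,0.3]],
])

```text
t: 14.3
ee_pos: [533.2, -140.7, 333.8]
ee_rot: [[-1.0, -0.017, -0.003], [-0.017, 0.971, 0.238], [-0.002, 0.238, -0.971]]
force: [-0.5, -0.2, 0.5]
opening: 59.9
gripper_force: 0.0
```

```bash
python3 s.py; python3 - <<'E'
from h import *
a=[cv2.resize(optics.read_camera(c)[y:y+120,x:x+160],(400,300),interpolation=2) for c,x,y in [('scene',150,160),('top',245,170)]]
cv2.imwrite('pics/f.png',np.hstack(a)[:,:,::-1])
E
```

```text
t 14.3 x 533.2 ang 0.929 toolang 0.938 r 251.0 F tool [ 0.5 -0.1 -0.5] open 59.9 gf 0.0
[{'position': [282.6, 201.6], 'conf': 0.64}]
angle,out [  0.889 -10.124]
```

View pics/f.png

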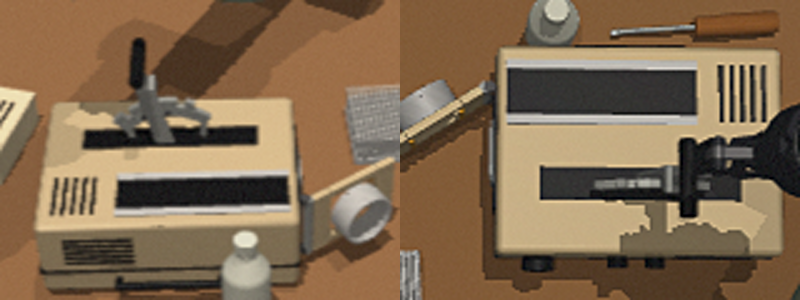

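The lever stands free at about 0.9 rad and the gate is swung open. The gripper is clear and the nearby things are undisturbed, so I'm handing in.

```bash
python3 -c "
from bench import hand_in
print(hand_in())"
```

```text
the job is handed in; nothing more can be done
None
```

I handed the job in at about 14.5 s: the lever is latched in the middle notch at about 0.9 rad, the gate stays open by itself, the arm is clear, and the bystanders I could see hadn't moved; no verdict was returned.

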